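# Dock the mosaic panel and hover the medallion over its pocket

### The job

Slide the mosaic panel by its wooden batten into the channel frame until it is fully home against the blue stop and leave it there; only then take the blue medallion by its orange bar, carry it over the top of the tile rack, and hold it level about 1 cm above the empty pocket in the panel, centred and lined up as it would go in, for a fit and colour check. Finish still holding it there: never put it down, let go or touch the panel with it, do not touch the tile rack, and leave everything else in its place.

Things in the scene. Friction and masses are not known exactly. Their poses are not given: they have to be found in the camera images.
- frame: Aluminium channel frame, about 160 wide, 15 high, fixed to the table, open at its -x end and top. Origin, on the table: where the panel's origin lies when fully home; the panel slides in along +x, axes of both the same way. Side rails: inner faces at y = +-61.5, x from -35 to +65; 4-thick lips on them reach in to y = +-55, undersides 11 above the table. (All lengths in mm.)
- stop (a point): Foot of the frame's blue end stop face, at x = +65, y = 0, z = 0 in the frame's axes; the panel's front edge meets it when home. Stop 15 high. (All lengths in mm.)
- mouth (a point): Middle of the frame's entry, on the table, at x = -65, y = 0 in the frame's axes. From here two guides without lips narrow from about y = +-73 to the rails at x = -35. (All lengths in mm.)
- panel: Loose mosaic panel lying flat before the frame's mouth, 130 (x) x 120 (y) x 8 thick, about 0.3 kg, blue, white and gold tesserae on grey, dark red edges. Origin: centre of its underside; x points toward the frame, away from its batten; z up. It slides on the table. An upright wooden batten stands on its near end. (All lengths in mm.)
- batten (a point): Grip point of the panel's wooden batten, at x = -50, y = 0, z = 30 in the panel's frame. Batten: 16 thick (along the panel's x), 60 long (along y), from the panel's face at z = 8 up to z = 38. To be pinched from above across its thickness. (All lengths in mm.)
- pocket (a point): Centre of the mouth of the empty dark rectangular pocket in the panel, at x = +12, y = 0, z = 8 (the level of the panel's face) in the panel's frame, axes as the panel's. Pocket 58 long (along x) x 46 wide (y) x 4 deep. (All lengths in mm.)
- medallion: Loose blue medallion with a gold border, 52 long (x) x 40 wide (y) x 8 thick, about 0.11 kg, lying face up in the foam tray, with a lifter stuck on top: a black pad and an upright orange bar. Origin: centre of its underside; z up. Half a turn makes no difference. (All lengths in mm.)
- lifter_bar (a point): Grip point of the orange bar, 30 above the medallion's underside, on its centre. Bar: 14 thick (along the medallion's y), 38 long (along x), its sides free from 12 to 40 above the underside. (All lengths in mm.)
- tray: White open foam tray, 150 (x) x 130 (y) x 22 high, walls and floor 4 thick, fixed to the table; origin: centre of its underside. (All lengths in mm.)
- rack: Wooden rack of upright colour tiles, 300 long (x) x 50 wide (y), tile tops up to 96 above the table, fixed to the table between tray and frame. Origin: centre of its underside. Not to be touched. (All lengths in mm.)
- glass_jar: Bystander: an empty open clear glass jar, 68 across, 85 high (mm); origin at its underside or, for a tool, on its axis. To be left alone.
- pigment_jar: Bystander: a blue closed jar with a black cap, 64 across, 80 high (mm); origin at its underside or, for a tool, on its axis. To be left alone.
- brush: Bystander: a brush with a red handle, 170 long, lying flat (mm); origin at its underside or, for a tool, on its axis. To be left alone.
- palette: Bystander: a white four-well palette slab, 115 x 85 x 12 (mm); origin at its underside or, for a tool, on its axis. To be left alone.
- paste_tin: Bystander: a closed tin with a paper label, 76 across, 90 high (mm); origin at its underside or, for a tool, on its axis. To be left alone.
- spatula: Bystander: a spatula, 190 long, lying flat (mm); origin at its underside or, for a tool, on its axis. To be left alone.
There are look-alikes about, which are no part of the job. What is shaped like the frame but green is not meant.

How it is judged (in metres and radians):
On the way, in this order (a step that is already met when the one before it is completed fails the run):
1. the panel is fully home in the frame, against the stop (x of panel in the frame of frame above -0.004 m and y of panel in the frame of frame between -0.004 and 0.004 m and angle between the x axis of panel and the x axis of frame, either way round below 0.05 rad and height (world z) of panel below 0.004 m), for 0.2 s.
2. the medallion is carried across above the tile rack (y of medallion in the frame of rack between -0.03 and 0.03 m and x of medallion in the frame of rack between -0.17 and 0.17 m and z of medallion in the frame of rack above 0.097 m).
At the end, for the whole second after the job is handed in: Panel home (4 mm of stop and centre line, 0.05 rad); medallion held by the fingers, still, level (0.1 rad), underside 3 to 22 mm above the panel face, within 6 mm of the pocket centre along each axis, long axes within 0.12 rad, touching neither panel nor frame (all of step 1 and z of medallion in the frame of pocket between 0.003 and 0.022 m and x of medallion in the frame of pocket between -0.006 and 0.006 m and y of medallion in the frame of pocket between -0.006 and 0.006 m and angle between the x axis of medallion and the x axis of panel, either way round below 0.12 rad and angle between medallion's own z axis and vertical below 0.1 rad and linear speed of medallion below 0.02 m/s and contact force between medallion and the fingers above 1 N and contact force between medallion and panel below 0.1 N and contact force between medallion and frame below 0.1 N); the arm keeps its last pose, push and grip.
It fails at once if a bystander is pushed more than 25 mm from its place (distance of any of glass_jar, pigment_jar, brush, palette, paste_tin, spatula from where it was at the start of the episode above 0.025 m).
It fails at once if the tile rack is struck (more than 1 N) (contact force between rack and medallion above 1 N or contact force between rack and the fingers above 1 N or contact force between rack and the arm above 1 N).
It fails at once if the medallion touches the panel (more than 0.5 N) (contact force between medallion and panel above 0.5 N).
It also fails if it takes over 64 s, if anything falls off the work surface, if the arm or the gripper's body presses on something with over 40 N, if the wrist force passes 120 N, or if a joint passes its speed limit or range.

### The arm

A 6-joint arm with a two-finger parallel gripper is mounted at the origin on the work surface. World frame = base frame: x ahead of the robot, y to its left, z up, the work surface at z = 0. Lengths are in mm, angles in rad, forces in N, time in s.
With the tool pointing down it reaches from about 400 to 925 mm from the base axis. Payload 12.5 kg.
Tool frame: the origin (TCP) lies midway between the tips of the shut fingers; the grasp point (between the pads) lies 19 mm behind it (env.pinch_z is the z of the grasp point in the tool frame, in mm); z points along the fingers, y is the line along which they close (so a half turn about z gives the same grasp; the last joint's range is limited). The gripper opens to 95 mm and grips with 3 to 60 N. Pads are 20 mm wide; open, the fingers measure 119 mm over their backs; the gripper's body (75 mm by 180 mm) begins 59 mm behind the grasp point.
Start: joints at [-1.419, 0.491, 1.559, -0, 1.092, -0.106], TCP at [159.369, -604.358, 214.661] pointing down, gripper open.
Joint ranges: [-3.1, 3.1], [-0.84, 2.19], [0.05, 2.79], [-1.13, 4.28], [0.06, 2.93], [-2.69, 2.69]. Speed limits (rad/s): [2.22, 2.22, 2.79, 3.14, 3.14, 3.14].

### API

Orientations are given as [roll, pitch, yaw] about the fixed x, y, z axes, in that order (R = Rz(yaw) Ry(pitch) Rx(roll)).
In Python, from cell import env, eyes gives the robot as it stands.
- The arm moves only by the shell command python3 -m inch 'ROWS'. ROWS is JSON, a list of rows, each a list of 3 entries, a list of its own where there are three numbers: the shift along the tool's x, y, z in units of 60 mm (1.0 is 60 mm), then the turn about the tool's z in units of 5 degrees (1.0 is 5 degrees), then the closure, from -1 (fully open) to 1 (shut). In form: [[[tx, ty, tz], turn, claw], ...]. A call has exactly 10 rows; each row shifts and turns the commanded pose from where the row before left it, along the tool's axes as they then stand; what a row does not reach is not made up. A row lasts 1/8 s, in which the tool goes at most 62.5 mm and 10.7 degrees, less where a joint would pass 70% of its speed; a pose out of reach is approached as far as the arm can. A call is refused whole if a number of a shift passes 1 or a number of a turn 1, either way. A call with a gripper value outside its range is refused whole. The fingers move at their own pace and stop on an object; the grip force is fixed at half the most. Time passes only in rows, so rows that do not move let the fingers close, or fill a call up. It gives the time, the measured TCP pose, the force, the opening and the grip force at its end, in the units of the state.
- env.state(): the state, without advancing time (a new reading comes with each control period).
- eyes.read_camera(name): name is "scene" or "top"; returns a dict with "pixels" (384x512x3 uint8, red, green, blue), "fx", "fy", "cx", "cy" (pixels), "distortion" ([k1, k2, p1, p2, k3] as OpenCV has them; the pictures are not rectified), "extrinsics" (4x4, takes a point from world to camera coordinates). Camera axes: x right, y down, z forward; pixel columns grow to the right and rows downward; lengths in mm; the calibration is good to about 2 mm. A picture is of the moment at which its call begins. There is no depth.
- env.job_done(): hands the job in; it is judged then, once.
Trained networks look in a picture, given as the dict that the camera call returned (one of the last four; its "shot" number tells which), for a name from the list of things; names that differ only in an ending like _2 or _b are one class to them, and where a whole thing is asked for, a point or a joint stands for the part that bears it (a point fixed in the world has none). Each returns a list of dicts, best first, with "score" (0 to 1); they miss things now and then, are a little off and sometimes report something else, mostly with a low value. They report only what shows in the picture. A call takes as long as a camera call. They do not tell look-alikes from the thing itself.
- eyes.boxes_of(name, picture): "centre" ([row, column] in pixels, amid what is visible of it).
- eyes.cut_out(name, picture): "mask" (384x512 bool, what is visible of it) and "centre" ([row, column] in pixels, amid what is visible of it).
- eyes.spot_point(name, picture): "centre" ([row, column] in pixels: a listed point, or the origin of a listed thing).
The state is a dict: "t": time; "joints": joint angles; "qvel": joint speeds; "tau": joint torques, N m; "eef_pos": TCP position; "tcp_rot": TCP orientation; "ft_force": force on the tool from outside, world axes, zero at the start; "moment": the same for the moment, N m; "opening": opening from 0.0 (shut) to 1.0 (fully open); "grip_force": force on a finger pad.
Only numpy, scipy, OpenCV 4.12 (cv2) and the standard library are available. Lean on these libraries where they do the work, as an engineer would, in place of code of your own. Each camera call takes 0.05 s, during which the arm holds its last target. There are 200 camera calls.

## Working session

There is one attempt and no reset: what is moved stays moved. The work goes in short steps, Python scripts to look and compute and a shell command to move; the robot and the scene stay as the last step left them, time stands still between calls to the robot, and variables do not carry over. Pictures are saved under pics/ and viewed, at most 12 in all, crops included, and the job is handed in when it is done.

```bash
ls; mkdir -p pics; cat > h.py <<'E'
import numpy as np, cv2
from cell import env, eyes
def K(p): return np.array([[p["fx"],0,p["cx"]],[0,p["fy"],p["cy"]],[0,0,1.]])
def ray(p,rc):
    u=cv2.undistortPoints(np.array([[[rc[1],rc[0]]]],float),K(p),np.array(p["distortion"],float)).ravel()
    E=np.array(p["extrinsics"]);R,t=E[:3,:3],E[:3,3]
    d=R.T@np.array([u[0],u[1],1]);return -R.T@t,d/np.linalg.norm(d)
def at_z(p,rc,z):
    o,d=ray(p,rc);return o+d*(z-o[2])/d[2]
def tri(p1,rc1,p2,rc2):
    o1,d1=ray(p1,rc1);o2,d2=ray(p2,rc2)
    s=np.linalg.lstsq(np.c_[d1,-d2],o2-o1,rcond=None)[0]
    a,b=o1+s[0]*d1,o2+s[1]*d2
    return (a+b)/2,np.linalg.norm(a-b)
def proj(p,P):
    E=np.array(p["extrinsics"]);r=cv2.Rodrigues(E[:3,:3])[0]
    return cv2.projectPoints(np.array(P,float).reshape(-1,1,3),r,E[:3,3],K(p),np.array(p["distortion"],float))[0].reshape(-1,2)
def save(p,f): cv2.imwrite(f,p["pixels"][:,:,::-1])
E
python3 - <<'E'
from h import *
np.set_printoptions(precision=1,suppress=True)
T=eyes.read_camera("top");S=eyes.read_camera("scene")
save(T,"pics/top0.png");save(S,"pics/scene0.png")
for p in (T,S): print(ray(p,(192,256)))
for n in "frame stop mouth panel batten pocket medallion lifter_bar tray rack".split():
    for c,p in (("T",T),("S",S)):
        print(n,c,[(round(d["score"],2),np.round(d["centre"],1).tolist(),at_z(p,d["centre"],0)[:2].round(0).tolist()) for d in eyes.spot_point(n,p)[:3]])
E
```

```text
pics
(array([ 359.6,    4.3, 1368.4]), array([ 0.2, -0. , -1. ]))
(array([1048.9,  214.8,  927.2]), array([-0.5, -0.2, -0.8]))
frame T []
frame S [(0.92, [130.1, 223.7], [287.0, -237.0]), (0.41, [303.6, 390.4], [662.0, 390.0])]
stop T [(0.87, [264.8, 180.6], [325.0, 262.0]), (0.81, [148.8, 293.1], [723.0, -134.0]), (0.7, [255.6, 333.0], [346.0, -259.0])]
stop S [(0.91, [252.8, 191.0], [717.0, -132.0]), (0.85, [189.9, 369.4], [347.0, 262.0]), (0.64, [141.4, 215.5], [341.0, -240.0])]
mouth T []
mouth S []
panel T [(0.55, [210.4, 301.6], [504.0, -157.0])]
panel S [(0.8, [189.7, 212.0], [514.0, -168.0])]
batten T [(0.93, [222.4, 299.1], [462.0, -147.0])]
batten S [(0.82, [172.5, 222.3], [446.0, -167.0])]
pocket T [(0.76, [202.3, 305.2], [532.0, -170.0])]
pocket S [(0.67, [190.5, 211.6], [517.0, -168.0])]
medallion T [(0.48, [209.0, 194.4], [516.0, 214.0])]
medallion S [(0.55, [230.1, 341.4], [506.0, 220.0])]
lifter_bar T [(0.51, [207.4, 190.8], [522.0, 227.0])]
lifter_bar S [(0.84, [225.6, 340.2], [494.0, 213.0])]
tray T [(0.77, [211.2, 194.5], [508.0, 214.0]), (0.37, [209.1, 191.0], [516.0, 226.0])]
tray S [(0.83, [231.9, 337.4], [516.0, 211.0])]
rack T [(0.65, [206.0, 230.6], [524.0, 89.0])]
rack S [(0.98, [218.8, 291.4], [522.0, 81.0]), (0.58, [305.0, 252.9], [787.0, 74.0])]
```

View pics/top0.png

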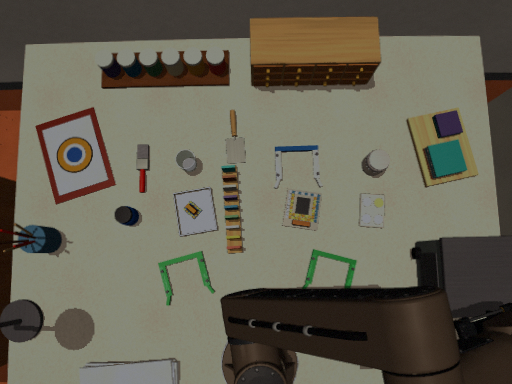

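View pics/scene0.png

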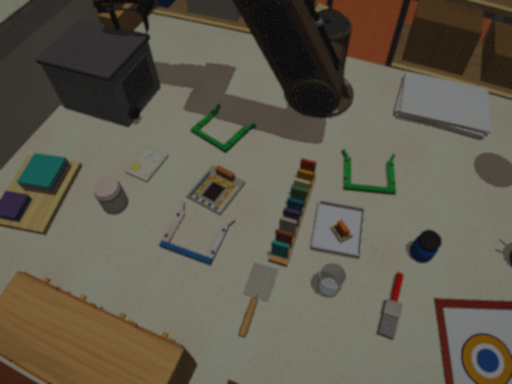

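The top view shows the real frame (blue stop near row 149, cols 276–318), the panel at (208,302) with its batten on the near side, the rack along col 232 and the medallion in the tray at (210,193). The green frames are the look-alikes. Next I'll fit poses to the masks in both views.

```bash
cat > fit.py <<'E'
from h import *
from scipy.optimize import minimize
def box(x0,x1,y0,y1,z0,z1): return np.array([[x,y,z] for x in(x0,x1) for y in(y0,y1) for z in(z0,z1)],float)
MODEL=dict(panel=[box(-65,65,-60,60,0,8),box(-58,-42,-30,30,8,38)],
 medallion=[box(-26,26,-20,20,0,8),box(-19,19,-7,7,8,40)],
 tray=[box(-75,75,-65,65,0,22)],rack=[box(-150,150,-25,25,0,30)],batten=[box(-58,-42,-30,30,8,38)],
 lifter_bar=[box(-19,19,-7,7,12,40)],
 stop=[box(65,72,-78,78,0,15)])
def place(B,q,z): 
    c,s=np.cos(q[2]),np.sin(q[2]);return B@np.array([[c,s,0],[-s,c,0],[0,0,1]])+[q[0],q[1],z]
SC=4
def render(p,boxes,q,z):
    m=np.zeros((384*SC,512*SC),np.uint8)
    for B in boxes:
        h=cv2.convexHull(((proj(p,place(B,q,z))+.5)*SC-.5).astype(np.float32))
        cv2.fillConvexPoly(m,np.round(h*16).astype(np.int32),1,shift=4)
    return m
def fit(boxes,views,q0,z):
    M=[(p,cv2.resize(m.astype(np.uint8),None,fx=SC,fy=SC,interpolation=cv2.INTER_NEAREST)) for p,m in views]
    def cost(v):
        q=[v[0],v[1],v[2]/50];e=0
        for p,m in M:
            r=render(p,boxes,q,z);e+=1-(r&m).sum()/max(1,(r|m).sum())
        return e/len(M)
    b=None
    for d in (-.3,0,.3):
        r=minimize(cost,[q0[0],q0[1],(q0[2]+d)*50],method="Nelder-Mead",options=dict(initial_simplex=np.array([q0[0],q0[1],(q0[2]+d)*50])+np.array([[0,0,0],[12,0,0],[0,12,0],[0,0,8]]),maxiter=120,xatol=.05,fatol=1e-5))
        if b is None or r.fun<b.fun:b=r
    return np.array([b.x[0],b.x[1],b.x[2]/50]),b.fun
def mask(n,p,near=None):
    L=eyes.cut_out(n,p)
    if near is not None: L=[d for d in L if np.hypot(*(np.array(d["centre"])-near))<25]
    return L[0]["mask"] if L else None
E
python3 - <<'E'
from fit import *
np.set_printoptions(precision=3,suppress=True)
T=eyes.read_camera("top");S=eyes.read_camera("scene")
q0=dict(panel=(505,-157,-.1),medallion=(510,214,.8),tray=(508,214,.1),batten=(505,-157,-.1),lifter_bar=(510,214,.8))
for n,z in (("panel",0),("batten",0),("medallion",4),("lifter_bar",4),("tray",0)):
    v=[(p,mask(n,p)) for p in (T,S)]
    v=[a for a in v if a[1] is not None]
    print(n,[int(m.sum()) for _,m in v],fit(MODEL[n],v,q0[n],z),[fit(MODEL[n],[a],q0[n],z) for a in v])
for a in ("batten","lifter_bar","pocket"):
    t,s=(eyes.spot_point(a,p)[0]["centre"] for p in (T,S));print(a,tri(T,t,S,s))
def blue(p,near):
    h=cv2.cvtColor(p["pixels"],cv2.COLOR_RGB2HSV);m=((h[...,0]>100)&(h[...,0]<120)&(h[...,1]>140)&(h[...,2]>70)).astype(np.uint8)
    n,l,st,c=cv2.connectedComponentsWithStats(m)
    k=[i for i in range(1,n) if np.hypot(c[i][1]-near[0],c[i][0]-near[1])<30]
    k=max(k,key=lambda i:st[i][4]);print(st[k]);return l==k
v=[(T,blue(T,(149,297))),(S,blue(S,(250,188)))]
print("stop",fit(MODEL["stop"],v,(655,-140,0),0))
for p,m in v:
    r=cv2.minAreaRect(np.argwhere(m).astype(np.float32));print(r)
    bp=cv2.boxPoints(r);print([at_z(p,b,15)[:2] for b in bp])
for a in ("stop","mouth","frame"):
  for n,p in(("T",T),("S",S)):
    print(a,n,[(round(d["score"],2),at_z(p,d["centre"],0)[:2]) for d in eyes.spot_point(a,p)])
t=cv2.resize(T["pixels"][130:250,175:335],None,fx=5,fy=5,interpolation=3)[:,:,::-1];cv2.imwrite("pics/tcrop.png",t)
t=cv2.resize(S["pixels"][150:270,150:260],None,fx=5,fy=5,interpolation=3)[:,:,::-1];cv2.imwrite("pics/scrop.png",t)
E
```

```text
panel [1355, 1736] (array([ 509.339, -158.158,   -0.178]), np.float64(0.043523712478477306)) [(array([ 508.38 , -158.575,   -0.187]), np.float64(0.034671532846715314)), (array([ 511.472, -157.901,   -0.174]), np.float64(0.0372624118552457))]
batten [1316, 318] (array([ 591.373, -210.223,   -0.435]), np.float64(0.95459726443769)) [(array([ 591.373, -210.223,   -0.435]), np.float64(0.90919452887538)), (array([ 505. , -157. ,   -0.4]), np.float64(1.0))]
medallion [154, 285] (array([515.551, 219.913,   0.777]), np.float64(0.1610953744464712)) [(array([512.401, 220.695,   0.774]), np.float64(0.1634877384196185)), (array([516.966, 219.504,   0.811]), np.float64(0.09968165539196183))]
lifter_bar [181, 257] (array([523.656, 218.654,   1.163]), np.float64(0.5645232188295166)) [(array([513.328, 218.909,  -0.007]), np.float64(0.613103448275862)), (array([528.964, 218.006,   1.059]), np.float64(0.3933948518698397))]
tray [1599, 2323] (array([508.442, 210.256,   0.154]), np.float64(0.1281676050490836)) [(array([506.842, 210.482,   0.158]), np.float64(0.1148242449961101)), (array([510.458, 210.192,   0.15 ]), np.float64(0.12423981228750658))]Traceback (most recent call last):
  File "<stdin>", line 10, in <module>
  File "<stdin>", line 10, in <genexpr>
IndexError: list index out of range
```

```bash
python3 - <<'E'
from fit import *
np.set_printoptions(precision=3,suppress=True)
T=eyes.read_camera("top");S=eyes.read_camera("scene")
for a in ("batten","lifter_bar","pocket"):
    L=[eyes.spot_point(a,p) for p in (T,S)]
    if all(L): print(a,tri(T,L[0][0]["centre"],S,L[1][0]["centre"]))
def blue(p,near):
    h=cv2.cvtColor(p["pixels"],cv2.COLOR_RGB2HSV);m=((h[...,0]>98)&(h[...,0]<122)&(h[...,1]>130)&(h[...,2]>60)).astype(np.uint8)
    n,l,st,c=cv2.connectedComponentsWithStats(m)
    k=[i for i in range(1,n) if np.hypot(c[i][1]-near[0],c[i][0]-near[1])<30]
    k=max(k,key=lambda i:st[i][4]);print(st[k]);return l==k
v=[(T,blue(T,(149,297))),(S,blue(S,(250,188)))]
print("stop",fit(MODEL["stop"],v,(655,-140,0),0),[fit(MODEL["stop"],[a],(655,-140,0),0) for a in v])
for p,m in v:
    r=cv2.minAreaRect(np.argwhere(m).astype(np.float32));print(r)
    bp=cv2.boxPoints(r);print([at_z(p,b,15)[:2] for b in bp])
for a in ("stop","mouth","frame"):
  for n,p in(("T",T),("S",S)):
    print(a,n,[(round(d["score"],2),at_z(p,d["centre"],0)[:2]) for d in eyes.spot_point(a,p)])
for p,n,sl in ((T,"t",np.s_[135:233,260:360]),(S,"s",np.s_[155:270,145:260])):
    cv2.imwrite(f"pics/{n}crop.png",cv2.resize(p["pixels"][sl],None,fx=5,fy=5,interpolation=3)[:,:,::-1])
E
```

```text
batten (array([ 466.44 , -152.274,   37.358]), np.float64(0.5567593840227739))
lifter_bar (array([518.39 , 220.377,  23.351]), np.float64(18.869548149349008))
pocket (array([ 530.337, -162.291,   16.897]), np.float64(0.16778767688355126))
[275 146  42   5 172]
[160 242  52  22 246]
stop (array([ 655.591, -145.942,    0.017]), np.float64(0.20370786822822473)) [(array([ 655.234, -139.555,    0.024]), np.float64(0.23820998278829608)), (array([ 655.471, -145.407,    0.014]), np.float64(0.16573722953379433))]
((148.0, 295.5), (41.0, 4.0), 90.0)
[array([730.184, -69.894]), array([715.834, -69.517]), array([ 713.187, -212.797]), array([ 727.546, -213.374])]
((252.0919189453125, 185.46578979492188), (53.378055572509766, 4.860476970672607), 69.59011840820312)
[array([ 720.383, -216.701]), array([ 733.881, -214.169]), array([732.164, -67.366]), array([719.11 , -68.841])]
stop T [(0.86, array([ 353.418, -255.699])), (0.75, array([ 722.074, -141.427])), (0.7, array([336.486, 257.813])), (0.37, array([514.428, 229.761]))]
stop S [(0.96, array([ 707.146, -143.209])), (0.93, array([346.601, 248.333])), (0.55, array([ 346.005, -257.474]))]
mouth T [(0.72, array([ 461.894, -147.862]))]
mouth S []
frame T []
frame S [(0.94, array([ 291.152, -232.444]))]
```

View pics/tcrop.png

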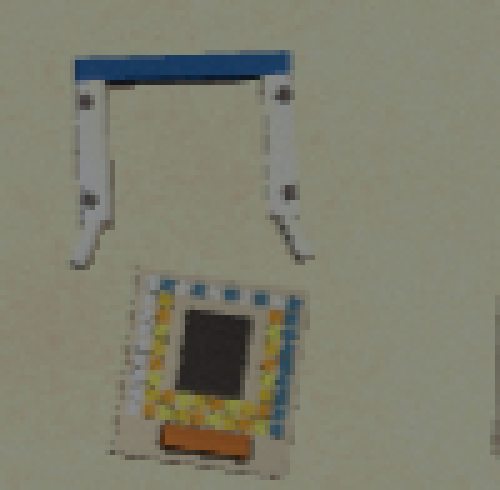

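View pics/scrop.png

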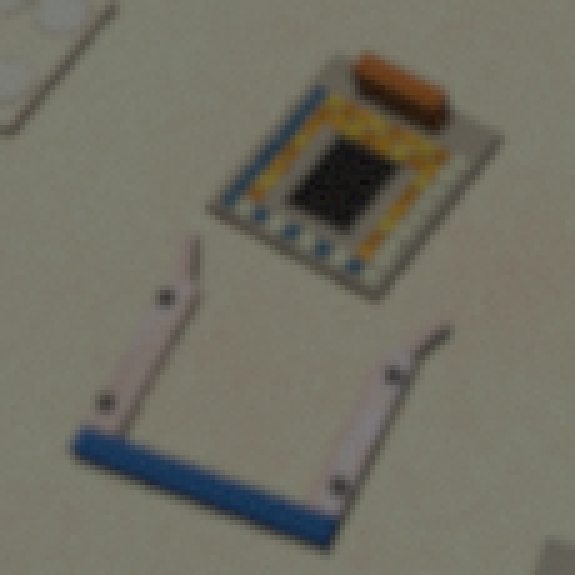

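Crops: in the top one the stop runs from (75,68) to (290,60), with rail screws at (86,101), (89,199), (284,94) and (290,191), and the panel is visibly yawed the other way. The scene crop shows the same four screws. I'll refine the frame pose from the screws and the stop bar.

```bash
python3 - <<'E'
from fit import *
np.set_printoptions(precision=3,suppress=True)
T=eyes.read_camera("top");S=eyes.read_camera("scene")
def dark(p,rc):
    g=cv2.cvtColor(p["pixels"],cv2.COLOR_RGB2GRAY).astype(float)
    r,c=map(int,np.round(rc));w=g[r-2:r+3,c-2:c+3];w=np.clip(np.percentile(w,60)-w,0,None)
    y,x=np.mgrid[r-2:r+3,c-2:c+3];return np.array([(w*y).sum(),(w*x).sum()])/w.sum()
scr={}
for n,p,L,o in (("T",T,[(86,101),(89,199),(284,94),(290,191)],(260,135)),("S",S,[(394,374),(340,485),(165,297),(106,402)],(145,155))):
    pts=[dark(p,((v+.5)/5-.5+o[1],(u+.5)/5-.5+o[0])) for u,v in L]
    if n=="S": pts=[pts[1],pts[0],pts[3],pts[2]]
    scr[n]=pts
    W=np.array([at_z(p,q,15)[:2] for q in pts]);print(n,W.tolist())
    a=W[0]-W[1];b=W[2]-W[3];c=W[0]-W[2];d=W[1]-W[3]
    print("lens",[np.linalg.norm(k) for k in(a,b,c,d)],"yaw",np.arctan2(a[1]+b[1],a[0]+b[0]),np.arctan2(-(c+d)[0],(c+d)[1]),"mid",W.mean(0))
print("3d",[tri(T,a,S,b) for a,b in zip(scr["T"],scr["S"])])
# blue bar
for n,p,c0,c1,r0,r1 in (("T",T,275,318,140,156),("S",S,158,214,236,268)):
    I=p["pixels"].astype(float);w=np.clip(I[...,2]-I[...,0]-25,0,None)[r0:r1,c0-4:c1+4]
    cs=np.arange(c0-4,c1+4);good=(cs>c0+3)&(cs<c1-4)
    row=(w*np.arange(r0,r1)[:,None]).sum(0)/np.maximum(w.sum(0),1e-9)
    k=np.polyfit(cs[good],row[good],1);tot=w.sum(0);md=np.median(tot[good])
    e=[cs[good][0]-tot[~good&(cs<c0+5)].sum()/md-.5, cs[good][-1]+tot[~good&(cs>c1-6)].sum()/md+.5]
    P=np.array([at_z(p,(np.polyval(k,u),u),13)[:2] for u in e]);d=P[0]-P[1]
    if n=="S" : pass
    print(n,"ends",P.tolist(),"yaw",np.arctan2(-d[0],d[1]) if d[1]>0 else np.arctan2(d[0],-d[1]),"mid",P.mean(0),np.linalg.norm(d))
E
```

```text
T [[698.281635706508, -74.08295358555647], [628.4595661664723, -75.13133114321002], [700.6805562967329, -213.49325400680468], [630.9666260562642, -214.7351951434634]]
lens [np.float64(69.8299397848586), np.float64(69.72499184194905), np.float64(139.43093876016502), np.float64(139.62637355848014)] yaw 0.016412345561411145 0.01758145500564513 mid [ 664.597 -144.361]
S [[700.0432490862943, -72.87392936860994], [629.5215432615926, -75.7694531435609], [701.7715556924987, -213.37704580162892], [631.7338126931102, -214.95719685747667]]
lens [np.float64(70.5811238955365), np.float64(70.05556595879945), np.float64(140.5137458440118), np.float64(139.20532366331514)] yaw 0.031831108847222914 0.01408810903045251 mid [ 665.768 -144.244]
3d [(array([698.951, -74.051,  11.957]), np.float64(0.4511564323994036)), (array([628.868, -75.649,  13.902]), np.float64(0.9754730492737268)), (array([ 701.144, -213.898,   13.509]), np.float64(0.3620649950938629)), (array([ 631.258, -215.111,   14.135]), np.float64(0.5136623552714232))]
T ends [[721.5887902095096, -69.39515261473422], [723.8038454070261, -216.46189462592258]] yaw 0.015060425589081761 mid [ 722.696 -142.929] 147.0834221634562
S ends [[726.2614046879825, -216.01978801202773], [724.1543651704285, -69.3018171509778]] yaw 0.014360167805082584 mid [ 725.208 -142.661] 146.73309984155733
```

```bash
cat > go.py <<'E'
# work out the shift in tool axes, unit rows, to a TCP target; yaw = direction of tool y (mod pi)
from h import *
from scipy.spatial.transform import Rotation as R
def plan(xyz,yaw_y):
    s=env.state();M=R.from_euler("xyz",s["tcp_rot"]).as_matrix();x=np.array(s["eef_pos"])
    y=M[:,1];a=np.arctan2(y[1],y[0]);d=(yaw_y-a+np.pi/2)%np.pi-np.pi/2
    turn=-d*np.sign(-M[2,2]) # tool z down: + turn about it is clockwise
    D=np.array(xyz)-x
    print("t",round(s["t"],2),"tcp",x.round(1),"rot",np.round(s["tcp_rot"],3),"j",np.round(s["joints"],2),"open",round(s["opening"],3),"grip",np.round(s["grip_force"],1),"F",np.round(s["ft_force"],1))
    print("tool shift units",(M.T@D/60).round(3),"turn units",round(np.degrees(turn)/5,2), "world d",D.round(1))
E
python3 - <<'E'
from go import *
plan([461,-149.5,90],-.178)
E
```

```text
t 2.6 tcp [ 159.3 -604.3  214.6] rot [3.142 0.    0.258] j [-1.42  0.49  1.56  0.    1.09 -0.11] open 1.0 grip 0.0 F [-0.4  0.2 -0.4]
tool shift units [ 6.794 -6.049  2.077] turn units -13.01 world d [ 301.7  454.8 -124.6]
```

```bash
python3 -m inch '[[[0.68,-0.605,0],0,-1],[[0.68,-0.605,0],0,-1],[[0.68,-0.605,0],0,-1],[[0.68,-0.605,0],0,-1],[[0.68,-0.605,0],0,-1],[[0.68,-0.605,0],0,-1],[[0.68,-0.605,0],0,-1],[[0.68,-0.605,0],0,-1],[[0.68,-0.605,0],0,-1],[[0.68,-0.605,0],0,-1]]'
python3 -m inch '[[[0,0,0.2],-1,-1],[[0,0,0.2],-1,-1],[[0,0,0.2],-1,-1],[[0,0,0.2],-1,-1],[[0,0,0.2],-1,-1],[[0,0,0.2],-1,-1],[[0,0,0.2],-1,-1],[[0,0,0.2],-1,-1],[[0,0,0.2],-1,-1],[[0,0,0.2],-1,-1]]'
python3 - <<'E'
from go import *
plan([461,-149.5,14],-.178)
E
```

```text
t: 3.85
eef_pos: [462.2, -147.8, 214.9]
tcp_rot: [3.141, -0.001, 0.258]
ft_force: [0.6, -0.9, 0.2]
opening: 1.0
grip_force: 0.0
t: 5.1
eef_pos: [461.5, -149.4, 94.4]
tcp_rot: [3.141, 0.0, 1.133]
ft_force: [0.4, -0.0, 0.2]
opening: 1.0
grip_force: 0.0
t 5.1 tcp [ 461.5 -149.4   94.4] rot [3.141 0.    1.133] j [-0.45  0.47  2.02 -0.    0.65 -0.01] open 1.0 grip 0.0 F [ 0.4 -0.   0.2]
tool shift units [-0.004 -0.007  1.339] turn units -2.97 world d [ -0.5  -0.1 -80.4]
```

```bash
python3 -m inch '[[[0,0,0.2],-1,-1],[[0,0,0.2],-1,-1],[[0,0,0.2],-1,-1],[[0,0,0.2],0,-1],[[0,0,0.2],0,-1],[[0,0,0.14],0,-1],[[0,0,0.1],0,-1],[[0,0,0.1],0,-1],[[0,0,0],0,0.5],[[0,0,0],0,1]]'
python3 -m inch '[[[0,0,0],0,1],[[0,0,0],0,1],[[0,0,0],0,1],[[0,0,0],0,1],[[0,0,0],0,1],[[0,0,0],0,1],[[0,0,0],0,1],[[0,0,0],0,1],[[0,0,0],0,1],[[0,0,0],0,1]]'
python3 - <<'E'
from go import *
from fit import *
T=eyes.read_camera("top");save(T,"pics/top1.png")
plan([550.2,-146.0,14],.016)
E
```

```text
t: 6.35
eef_pos: [461.4, -149.4, 14.4]
tcp_rot: [3.141, 0.0, 1.392]
ft_force: [0.3, 0.2, -0.4]
opening: 0.847
grip_force: 0.0
t: 7.6
eef_pos: [460.9, -149.1, 14.2]
tcp_rot: [-3.141, -0.0, 1.392]
ft_force: [-4.6, 2.0, 3.5]
opening: 0.164
grip_force: 30.0
t 7.65 tcp [ 461.  -149.2   14.2] rot [-3.141 -0.     1.392] j [-0.45  0.62  2.07 -0.    0.45 -0.27] open 0.166 grip 30.0 F [-3.3  2.   2.1]
tool shift units [0.316 1.454 0.002] turn units -2.23 world d [89.2  3.2 -0.2]
```

View pics/top1.png

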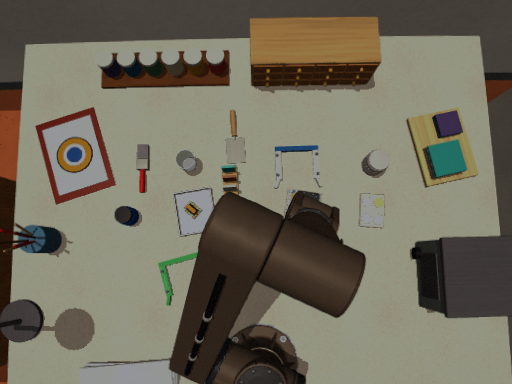

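The batten is gripped: the opening is 15.8 mm, as expected, and the arm now hides the panel from the top camera. Next I'll turn it into line with the frame, re-centre it and check with the scene camera.

```bash
python3 -m inch '[[[0,0,0],-0.5,1],[[0,0,0],-0.5,1],[[0,0,0],-0.5,1],[[0,0,0],-0.5,1],[[0,0,0],-0.23,1],[[0.03,0,0],0,1],[[0,0,0],0,1],[[0,0,0],0,1],[[0,0,0],0,1],[[0,0,0],0,1]]'
python3 - <<'E'
from go import *
from fit import *
S=eyes.read_camera("scene")
plan([600.2,-145.2,14],.016)
m=mask("panel",S);print(m.sum(),fit([box(-65,65,-60,60,0,8)],[(S,m)],(511,-147,.016),0))
I=S["pixels"].copy();
for q in ((511,-146.6,.016),(650.2,-144.4,.016)):
    P=proj(S,place(np.array([[-65,-60,8],[-65,60,8],[65,60,8],[65,-60,8]],float),q,0))
    pass
c=I[140:260,150:260];c=cv2.resize(c,None,fx=5,fy=5,interpolation=3)[:,:,::-1].copy()
for q in ((511,-146.6,.016),(650.2,-144.4,.016)):
    P=proj(S,place(np.array([[-65,-60,8],[-65,60,8],[65,60,8],[65,-60,8]],float),q,0))
    P=((P-[150,140])+.5)*5;cv2.polylines(c,[P.round().astype(int)],True,(0,255,0),1)
cv2.imwrite("pics/s2.png",c)
E
```

```text
t: 8.9
eef_pos: [461.3, -147.5, 14.2]
tcp_rot: [-3.142, 0.0, 1.587]
ft_force: [1.0, -0.2, -3.2]
opening: 0.163
grip_force: 30.0
t 8.95 tcp [ 461.3 -147.5   14.2] rot [-3.142  0.     1.587] j [-0.45  0.62  2.07 -0.    0.45 -0.46] open 0.166 grip 30.0 F [ 0.9 -0.4 -3.3]
tool shift units [2.000e-03 2.316e+00 3.000e-03] turn units 0.0 world d [138.9   2.3  -0.2]
1447 (array([ 5.12923865e+02, -1.45784501e+02,  1.76390013e-02]), np.float64(0.18962354149849558))
```

View pics/s2.png

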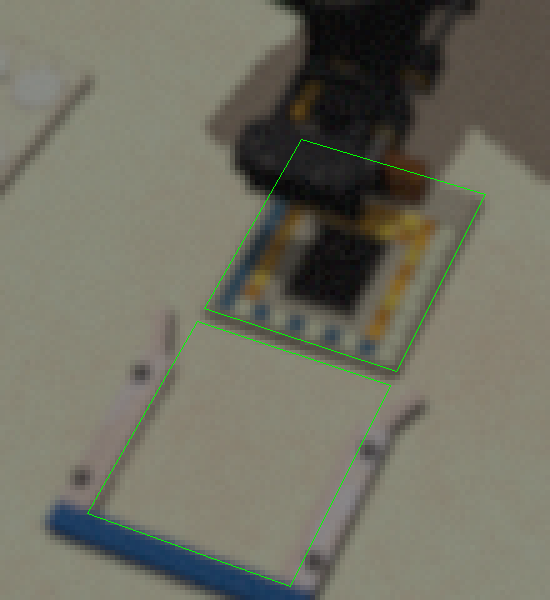

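The overlay shows the panel outline in line with the frame's slot (a small gap between the two green outlines at row 320–385), so I'll push it in.

```bash
python3 -m inch '[[[0,0.15,0],0,1],[[0,0.15,0],0,1],[[0,0.15,0],0,1],[[0,0.15,0],0,1],[[0,0.15,0],0,1],[[0,0.15,0],0,1],[[0,0.15,0],0,1],[[0,0.15,0],0,1],[[0,0,0],0,1],[[0,0,0],0,1]]'
python3 -m inch '[[[0,0.15,0],0,1],[[0,0.15,0],0,1],[[0,0.15,0],0,1],[[0,0.15,0],0,1],[[0,0.15,0],0,1],[[0,0.15,0],0,1],[[0,0.1,0],0,1],[[0,0,0],0,1],[[0,0,0],0,1],[[0,0,0],0,1]]'
python3 - <<'E'
from go import *
plan([600.2,-145.2,14],.016)
E
```

```text
t: 10.25
eef_pos: [533.5, -146.5, 14.2]
tcp_rot: [3.141, 0.0, 1.587]
ft_force: [0.7, 0.3, -1.9]
opening: 0.168
grip_force: 30.0
t: 11.5
eef_pos: [593.4, -145.5, 14.2]
tcp_rot: [3.141, 0.0, 1.587]
ft_force: [1.7, 0.2, -2.1]
opening: 0.164
grip_force: 30.0
t 11.5 tcp [ 593.4 -145.5   14.2] rot [3.141 0.    1.587] j [-0.35  0.72  1.76 -0.    0.66 -0.36] open 0.164 grip 30.0 F [ 1.7  0.2 -2.1]
tool shift units [0.003 0.114 0.004] turn units -0.0 world d [ 6.8  0.3 -0.2]
```

```bash
python3 -m inch '[[[0,0.015,0],0,1],[[0,0.015,0],0,1],[[0,0.015,0],0,1],[[0,0.015,0],0,1],[[0,0.015,0],0,1],[[0,0.015,0],0,1],[[0,0.015,0],0,1],[[0,0.015,0],0,1],[[0,0,0],0,1],[[0,0,0],0,1]]'
```

```text
t: 12.75
eef_pos: [599.9, -145.3, 14.2]
tcp_rot: [-3.14, -0.0, 1.587]
ft_force: [-6.0, -0.3, 1.8]
opening: 0.165
grip_force: 30.0
```

```bash
python3 -m inch '[[[0,0.01,0],0,1],[[0,0.01,0],0,1],[[0,0.01,0],0,1],[[0,0.01,0],0,1],[[0,0,0],0,1],[[0,0,0],0,1],[[0,0,0],0,1],[[0,0,0],0,1],[[0,0,0],0,1],[[0,0,0],0,1]]'
```

```text
t: 14.0
eef_pos: [600.0, -144.9, 14.2]
tcp_rot: [-3.135, -0.002, 1.587]
ft_force: [-19.6, -0.1, 11.0]
opening: 0.168
grip_force: 30.1
```

The panel stopped dead at x=600 with 20 N of push, so it is home. I'll relax the push, release and rise.

```bash
python3 -m inch '[[[0,-0.035,0],0,1],[[0,0,0],0,1],[[0,0,0],0,-0.3],[[0,0,0],0,-0.6],[[0,0,0],0,-1],[[0,0,0],0,-1],[[0,0,0],0,-1],[[0,0,-0.2],0,-1],[[0,0,-0.4],0,-1],[[0,0,-0.8],0,-1]]'
python3 -m inch '[[[0.8,-0.3,-0.5],0,-1],[[0.8,-0.3,-0.5],0,-1],[[0.9,-0.2,0],0,-1],[[0.9,-0.2,0],0,-1],[[0.9,-0.2,0],0,-1],[[0.9,-0.2,0],0,-1],[[0.9,-0.2,0],0,-1],[[0,0,0],0,-1],[[0,0,0],0,-1],[[0,0,0],0,-1]]'
python3 - <<'E'
from go import *
from fit import *
np.set_printoptions(precision=3,suppress=True)
T=eyes.read_camera("top");S=eyes.read_camera("scene")
m=mask("panel",S);print(m.sum(),fit(MODEL["panel"],[(S,m)],(650,-145,.016),0))
M=[(p,mask("medallion",p)) for p in (T,S)];print([x[1] is not None and x[1].sum() for x in M])
print("rack",[(d["score"],at_z(p,d["centre"],0)) for p in (T,S) for d in eyes.spot_point("rack",p)[:1]])
plan([515,219.9,150],.78+np.pi/2)
c=cv2.resize(S["pixels"][180:270,150:250],None,fx=5,fy=5,interpolation=3)
d=cv2.resize(S["pixels"][200:260,308:368],(500,500),interpolation=3)
c=cv2.copyMakeBorder(c,0,50,0,0,cv2.BORDER_CONSTANT)
e=np.hstack([c,d])[:,:,::-1];cv2.imwrite("pics/s3.png",cv2.resize(e,(800,400)))
E
```

```text
t: 15.25
eef_pos: [600.1, -145.1, 98.5]
tcp_rot: [-3.139, -0.001, 1.587]
ft_force: [0.1, -0.2, -0.2]
opening: 0.955
grip_force: 0.0
t: 16.5
eef_pos: [499.3, 218.1, 158.5]
tcp_rot: [3.141, 0.0, 1.585]
ft_force: [0.5, 0.3, -0.4]
opening: 1.002
grip_force: 0.0
1697 (array([ 646.675, -149.575,   -0.079]), np.float64(0.1448036587289071))
[False, False]
rack [(0.72, array([527.182,  97.582,   0.   ])), (0.6, array([522.432,  86.32 ,   0.   ]))]
t 16.85 tcp [499.1 218.8 158.2] rot [-3.142  0.     1.586] j [ 0.29  0.45  1.82 -0.    0.88  0.28] open 1.0 grip 0.0 F [0.1 1.1 0.7]
tool shift units [0.015 0.266 0.136] turn units 9.24 world d [15.9  1.1 -8.2]
```

View pics/s3.png

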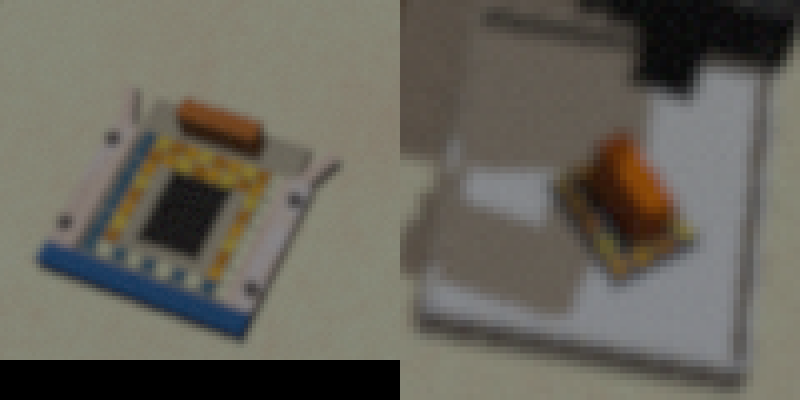

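The panel sits flush against the blue stop, with its batten still upright. I'll refine the medallion's pose from the unobstructed first pictures by colour.

```bash
python3 - <<'E'
from go import *
from fit import *
np.set_printoptions(precision=3,suppress=True)
out=[]
for n,r in (("top",(195,224,180,207)),("scene",(208,256,320,362))):
    p=eyes.read_camera(n);I=cv2.imread(f"pics/{n}0.png");h=cv2.cvtColor(I,cv2.COLOR_BGR2HSV)
    box_=np.zeros(I.shape[:2],bool);box_[r[0]:r[1],r[2]:r[3]]=1
    med=((h[...,1]>70)|(h[...,2]<60))&box_
    l=cv2.connectedComponentsWithStats(med.astype(np.uint8));k=1+np.argmax(l[2][1:,4]);med=l[1]==k
    bar=(h[...,0]<16)&(h[...,1]>150)&(h[...,2]>60)&med
    print(n,med.sum(),bar.sum());out.append((p,med,bar))
for z in (4,):
  for nm,i in (("medallion",1),("lifter_bar",2)):
    v=[(o[0],o[i]) for o in out]
    print(nm,z,fit(MODEL[nm],v,(515,220,.78),z),[fit(MODEL[nm],[a],(515,220,.78),z) for a in v])
# height check of the bar: best z offset
for z in (0,4,8): print(z,fit(MODEL["lifter_bar"],[(o[0],o[2]) for o in out],(515,220,.78),z))
E
```

```text
top 144 7
scene 237 68
medallion 4 (array([514.086, 221.532,   0.773]), np.float64(0.22811675594933833)) [(array([514.538, 221.554,   0.775]), np.float64(0.2175546448087432)), (array([513.551, 218.578,   0.769]), np.float64(0.2335692618806876))]
lifter_bar 4 (array([513.01 , 221.902,   0.646]), np.float64(0.7282793258991395)) [(array([516.521, 222.651,   1.199]), np.float64(0.9037487335359675)), (array([517.886, 222.14 ,   0.633]), np.float64(0.5318401405357926))]
0 (array([514.56 , 222.323,   0.763]), np.float64(0.7251212617858253))
4 (array([513.01 , 221.902,   0.646]), np.float64(0.7282793258991395))
8 (array([513.561, 221.787,   0.648]), np.float64(0.7305189521647695))
```

```bash
python3 -m inch '[[[0.02,0.27,0],0,-1],[[0,0,0.1],1,-1],[[0,0,0.1],1,-1],[[0,0,0.1],1,-1],[[0,0,0.1],1,-1],[[0,0,0.1],1,-1],[[0,0,0.1],1,-1],[[0,0,0.1],1,-1],[[0,0,0.1],1,-1],[[0,0,0.1],1,-1]]'
python3 - <<'E'
from go import *
plan([515,220.3,15],.775+np.pi/2)
E
```

```text
t: 18.2
eef_pos: [516.2, 220.7, 103.9]
tcp_rot: [3.141, -0.0, 0.799]
ft_force: [-0.3, -0.0, 0.7]
opening: 1.001
grip_force: 0.0
t 18.2 tcp [516.2 220.7 103.9] rot [ 3.141 -0.     0.799] j [ 0.29  0.54  1.83 -0.    0.77  1.06] open 1.001 grip 0.0 F [-0.3 -0.   0.7]
tool shift units [-0.019 -0.01   1.481] turn units 0.27 world d [ -1.2  -0.4 -88.9]
```

```bash
python3 -m inch '[[[-0.02,-0.01,0],0.27,0],[[0,0,0],0,0],[[0,0,0],0,0],[[0,0,0],0,0],[[0,0,0.3],0,0],[[0,0,0.3],0,0],[[0,0,0.3],0,0],[[0,0,0.22],0,0],[[0,0,0.2],0,0],[[0,0,0.095],0,0]]'
python3 -m inch '[[[0,0,0],0,1],[[0,0,0],0,1],[[0,0,0],0,1],[[0,0,0],0,1],[[0,0,0],0,1],[[0,0,0],0,1],[[0,0,0],0,1],[[0,0,0],0,1],[[0,0,0],0,1],[[0,0,0],0,1]]'
python3 - <<'E'
from go import *
plan([515,220.3,190],.775+np.pi/2)
E
```

```text
t: 19.45
eef_pos: [513.8, 220.1, 18.7]
tcp_rot: [-3.141, 0.0, 0.778]
ft_force: [0.6, 0.1, -1.4]
opening: 0.501
grip_force: 0.0
t: 20.7
eef_pos: [514.0, 220.1, 19.6]
tcp_rot: [3.141, -0.0, 0.778]
ft_force: [-0.7, -1.1, 4.7]
opening: 0.147
grip_force: 30.0
t 20.7 tcp [514.  220.1  19.6] rot [ 3.141 -0.     0.778] j [ 0.29  0.67  1.89 -0.    0.59  1.08] open 0.147 grip 30.0 F [-0.7 -1.1  4.7]
tool shift units [ 0.015  0.011 -2.84 ] turn units 0.03 world d [  1.    0.2 170.4]
```

```bash
python3 -m inch '[[[0,0,-0.1],0,1],[[0,0,-0.2],0,1],[[0,0,-0.4],0,1],[[0,0,-0.4],0,1],[[0,0,-0.4],0,1],[[0,0,-0.4],0,1],[[0,0,-0.4],0,1],[[0,0,-0.4],0,1],[[0,0,-0.3],0,1],[[0,0,0],0,1]]'
python3 - <<'E'
from go import *
from fit import *
np.set_printoptions(precision=3,suppress=True)
plan([662,-144.2,200],.016+np.pi/2)
T=eyes.read_camera("top");S=eyes.read_camera("scene")
cv2.imwrite("pics/s4.png",S["pixels"][:,:,::-1])
x=env.state()["eef_pos"]
for n,p in (("T",T),("S",S)):
    m=mask("medallion",p); print(n,m is not None and (m.sum(),fit(MODEL["medallion"],[(p,m)],(x[0],x[1],.778),x[2]-15)))
E
```

```text
t: 21.95
eef_pos: [514.1, 220.3, 200.9]
tcp_rot: [3.14, -0.002, 0.778]
ft_force: [0.5, 0.8, -1.3]
opening: 0.145
grip_force: 30.0
t 21.95 tcp [514.1 220.3 200.9] rot [ 3.14  -0.002  0.778] j [ 0.29  0.41  1.74 -0.    0.99  1.08] open 0.145 grip 30.0 F [ 0.5  0.8 -1.3]
tool shift units [-2.507  6.057  0.017] turn units 8.73 world d [ 147.9 -364.5   -0.9]
T False
S (np.int64(1082), (array([513.487, 220.048,   0.478]), np.float64(1.0)))
```

View pics/s4.png

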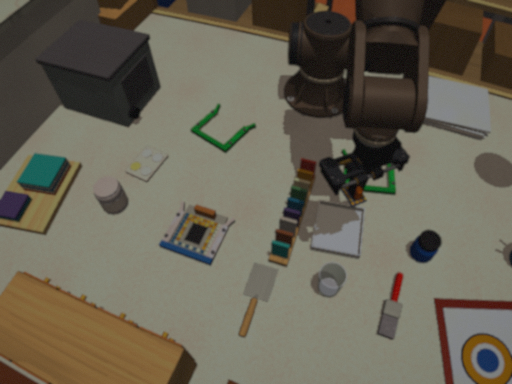

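The medallion hangs in the gripper at (353,190) and the tray is empty. Now carrying it over the rack.

```bash
python3 -m inch '[[[-0.15,0.35,0],0,1],[[-0.26,0.64,0],0,1],[[-0.26,0.64,0],0,1],[[-0.26,0.64,0],0,1],[[-0.26,0.64,0],0,1],[[-0.26,0.64,0],0,1],[[-0.26,0.64,0],0,1],[[-0.26,0.64,0],0,1],[[-0.26,0.64,0],0,1],[[-0.27,0.58,0],0,1]]'
python3 -m inch '[[[0,0,0.1],0.9,1],[[0,0,0.1],0.9,1],[[0,0,0.1],0.9,1],[[0,0,0.1],0.9,1],[[0,0,0.1],0.9,1],[[0,0,0.1],0.9,1],[[0,0,0.1],0.9,1],[[0,0,0.1],0.9,1],[[0,0,0.1],0.9,1],[[0,0,0.1],0.63,1]]'
python3 - <<'E'
from go import *
plan([662,-144.2,43],.016+np.pi/2)
S=eyes.read_camera("scene");print(S["shot"])
c=cv2.resize(S["pixels"][130:270,140:270],None,fx=4,fy=4,interpolation=3);cv2.imwrite("pics/s5.png",c[:,:,::-1])
E
```

```text
t: 23.4
eef_pos: [661.9, -145.1, 198.2]
tcp_rot: [-3.14, 0.001, 0.778]
ft_force: [0.9, -0.4, -2.0]
opening: 0.145
grip_force: 30.0
t: 24.65
eef_pos: [661.4, -143.6, 138.0]
tcp_rot: [-3.141, 0.002, 0.014]
ft_force: [0.6, 0.2, -1.8]
opening: 0.148
grip_force: 30.0
t 24.65 tcp [ 661.4 -143.6  138. ] rot [-3.141e+00  2.000e-03  1.400e-02] j [-0.31  0.64  1.5  -0.    1.    1.25] open 0.148 grip 30.0 F [ 0.6  0.2 -1.8]
tool shift units [0.013 0.01  1.583] turn units -0.02 world d [  0.6  -0.6 -95. ]
17
```

View pics/s5.png

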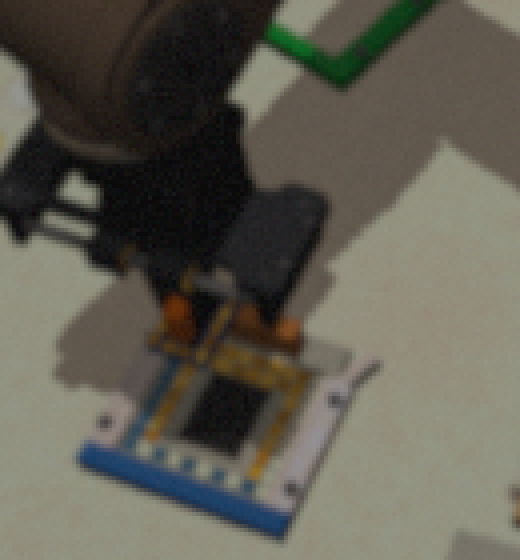

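The medallion hangs above the pocket with the batten behind it. I'll lower it most of the way and check centring against the panel.

```bash
python3 -m inch '[[[0.01,0.01,0.2],0,1],[[0,0,0.2],0,1],[[0,0,0.2],0,1],[[0,0,0.2],0,1],[[0,0,0.2],0,1],[[0,0,0.2],0,1],[[0,0,0.2],0,1],[[0,0,0.13],0,1],[[0,0,0],0,1],[[0,0,0],0,1]]'
python3 - <<'E'
from go import *
from fit import *
plan([662,-144.2,36],.016+np.pi/2)
S=eyes.read_camera("scene");x=env.state()["eef_pos"]
s=6;r0,c0=175,150
c=cv2.resize(S["pixels"][r0:r0+95,c0:c0+100],None,fx=s,fy=s,interpolation=3)[:,:,::-1].copy()
def draw(B,q,z,col):
    P=((proj(S,place(np.array(B,float),q,z))-[c0,r0])+.5)*s;cv2.polylines(c,[P.round().astype(int)],True,col,1)
R4=lambda a,b,z:[[-a,-b,z],[-a,b,z],[a,b,z],[a,-b,z]]
q=(x[0],x[1],.016)
draw(R4(26,20,8),q,x[2]-15.6,(0,255,0));draw(R4(26,20,0),q,x[2]-15.6,(0,255,0))
draw(R4(65,60,8),(650.1,-144.4,.016),0,(255,0,255))
draw(np.array(R4(29,23,8))+[12,0,0],(650.1,-144.4,.016),0,(0,0,255))
cv2.imwrite("pics/s6.png",c)
E
```

```text
t: 25.95
eef_pos: [662.6, -144.4, 47.9]
tcp_rot: [3.141, -0.001, 0.016]
ft_force: [-0.5, 0.3, 0.0]
opening: 0.144
grip_force: 30.0
t 25.95 tcp [ 662.6 -144.4   47.9] rot [ 3.141e+00 -1.000e-03  1.600e-02] j [-0.31  0.75  1.56 -0.    0.84  1.24] open 0.144 grip 30.0 F [-0.5  0.3  0. ]
tool shift units [-0.01  -0.004  0.198] turn units 0.0 world d [ -0.6   0.2 -11.9]
```

View pics/s6.png

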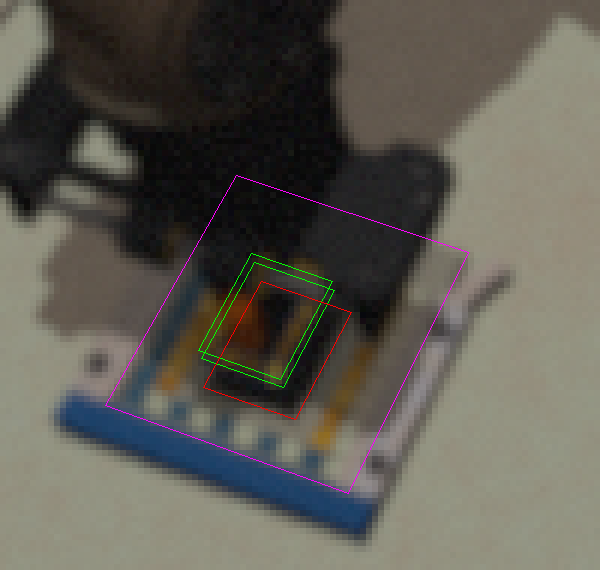

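The panel and pocket outlines match the picture (pocket front edge near rows 385–420). The medallion's front end is dim, so I'll take one brightened zoom.

```bash
python3 - <<'E'
from go import *
from fit import *
S=eyes.read_camera("scene");x=env.state()["eef_pos"]
s=14;r0,c0=210,175
I=np.clip(255*(S["pixels"][r0:r0+42,c0:c0+42]/255.)**.55*1.15,0,255).astype(np.uint8)
c=cv2.resize(I,None,fx=s,fy=s,interpolation=3)[:,:,::-1].copy()
P=((proj(S,place(np.array([[26,-20,8],[26,20,8],[26,20,0],[26,-20,0],[-26,-20,8],[-26,20,8]],float),(x[0],x[1],.016),x[2]-15.6))-[c0,r0])+.5)*s
for k in P: cv2.circle(c,tuple(k.round().astype(int)),3,(0,255,0),1)
P2=((proj(S,place(np.array([[41,-23,8],[41,23,8]],float),(650.1,-144.4,.016),0))-[c0,r0])+.5)*s
for k in P2: cv2.circle(c,tuple(k.round().astype(int)),3,(0,0,255),1)
cv2.imwrite("pics/s7.png",c)
E
```

```text
(no output)
```

View pics/s7.png

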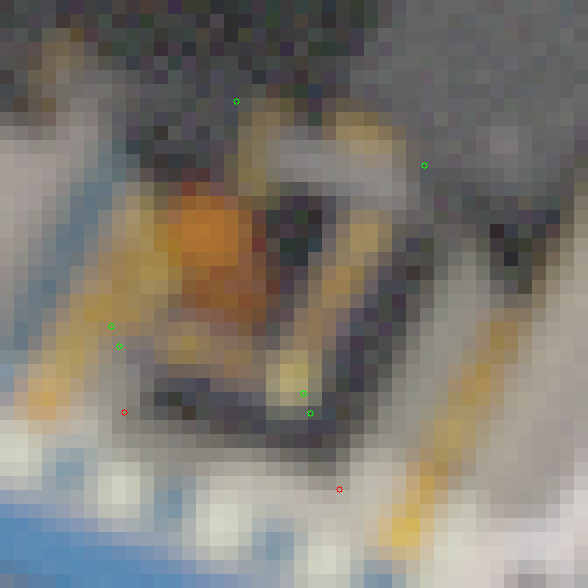

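The predicted medallion outline encloses the visible gold border evenly, with the front corner within about 0.5 px (300,400 seen against 303,393 predicted). That means it is centred to about 1–2 mm, so I'll lower it to roughly 11 mm.

```bash
python3 -m inch '[[[-0.01,0,0.04],0,1],[[0,0,0.04],0,1],[[0,0,0.04],0,1],[[0,0,0.04],0,1],[[0,0,0.04],0,1],[[0,0,0.015],0,1],[[0,0,0],0,1],[[0,0,0],0,1],[[0,0,0],0,1],[[0,0,0],0,1]]'
python3 - <<'E'
from go import *
from fit import *
np.set_printoptions(precision=2,suppress=True)
plan([662,-144.2,35],.016+np.pi/2)
S=eyes.read_camera("scene");x=env.state()["eef_pos"]
m=mask("medallion",S)
if m is not None: print(m.sum(),fit(MODEL["medallion"],[(S,m)],(x[0],x[1],.016),x[2]-15.6))
m=mask("panel",S)
for n,z in (("medallion",x[2]-15.6),("lifter_bar",x[2]+14.4),("pocket",8)):
    print(n,[(round(d["score"],2),at_z(S,d["centre"],z)) for d in eyes.spot_point(n,S)[:2]])
E
```

```text
t: 27.3
eef_pos: [661.7, -144.3, 34.7]
tcp_rot: [3.141, -0.0, 0.016]
ft_force: [-0.8, -0.7, -0.1]
opening: 0.141
grip_force: 30.0
t 27.3 tcp [ 661.7 -144.3   34.7] rot [ 3.14 -0.    0.02] j [-0.31  0.76  1.57 -0.    0.81  1.24] open 0.141 grip 30.0 F [-0.8 -0.7 -0.1]
tool shift units [ 0.   -0.   -0.01] turn units 0.0 world d [0.3 0.1 0.3]
168 (array([ 665.53, -144.07,    0.06]), np.float64(0.47021696252465484))
medallion [(0.57, array([ 660.81, -147.66,   19.1 ]))]
lifter_bar [(0.76, array([ 666.06, -149.61,   49.1 ])), (0.74, array([681.16, 380.06,  49.1 ]))]
pocket [(0.88, array([ 667.88, -150.27,    8.  ])), (0.5, array([521.11, 218.47,   8.  ]))]
```

```bash
python3 -c "
from cell import env
print(env.job_done())"
```

```text
the job is handed in; nothing more can be done
None
```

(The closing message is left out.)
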